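Gang three heat sinks in the clamping fixture

ROBOT

A 6-joint arm with a two-finger parallel gripper is mounted at the origin on the work surface. World frame = base frame: x ahead of the robot, y to its left, z up, the work surface at z = 0. Lengths are in m, angles in rad, forces in N, time in s.
With the tool pointing down it reaches from about 0.275 to 0.75 m from the base axis. Payload 10.2 kg.
Tool frame: the origin (TCP) lies midway between the tips of the shut fingers; the grasp point (between the pads) lies 19 mm behind it (manip.grip_point_offset is the distance from the TCP to the grasp point, in m); z points along the fingers, y is the line along which they close (so a half turn about z gives the same grasp; the last joint's range is limited). The gripper opens to 88 mm and grips with 3 to 60 N. Pads are 18 mm wide; open, the fingers measure 123 mm over their backs; the gripper's body (75 mm by 187 mm) begins 45 mm behind the grasp point.
Start: joints at [-1.493, 0.313, 1.498, -0, 1.331, -0.223], TCP at [0.156, -0.501, 0.239] pointing down, gripper open.
Joint ranges: [-2.94, 2.94], [-0.97, 2.17], [0.19, 2.56], [-1.23, 4.37], [0.02, 3.11], [-2.88, 2.88]. Speed limits (rad/s): [2.39, 2.39, 3.01, 3.14, 3.14, 3.14].

INTERFACE

Orientations are given as a rotation vector (axis times angle).
In Python, from bench import manip, optics, workorder, get_obs gives the robot as it stands (manip), with the cameras (optics), the job (workorder) and the readings as plain functions.
- The arm moves only by the tool steer_hand, called after "Call:" as name([rows], argument=value, ...), one row to a line, values as JSON. Schema: {"type":"object","properties":{"steps":{"type":"array","items":{"type":"array","items":{"type":"array","items":{"type":"number"},"minItems":7,"maxItems":7},"minItems":1,"maxItems":10},"minItems":1,"maxItems":1},"grip_force":{"type":"number"},"only":{"type":"string"},"quiet":{"type":"boolean"},"lines":{"type":"string"}},"required":["steps"],"additionalProperties":false}. steps is a list that holds a single list of rows (three levels of brackets), with 1 to 10 rows, each of 7 numbers: dx, dy, dz in shares of the most that a row can go, 1 being 50 mm, then a rotation vector rx, ry, rz in normalised numbers (1 is pi rad), then the finger opening in m; each row shifts and turns the commanded pose from where the row before left it, along the tool's axes as they then stand; what a row does not reach is not made up. A row lasts 1/10 s, in which the tool goes at most 0.05 m and 0.15 rad, less where a joint would pass 70% of its speed; a pose out of reach is approached as far as the arm can. The fingers move at their own pace and stop on an object; grip_force is the grip in N (left out, the last holds). Time passes only in rows, so rows that do not move let the fingers close. The tool returns the time, the measured TCP pose, the force, the opening and the grip force at its end. only (a regular expression) keeps the lines of the reply that match it, lines (a string "A,B") keeps lines A to B, and quiet returns only ok. Input that does not fit is refused with a message, and nothing moves.
- get_obs(): the state, without advancing time (a new reading comes with each control period).
- optics.get_image(name): name is "scene" or "top" or "wrist"; returns a dict with "color" (400x640x3 uint8, red, green, blue), "fov_y" (degrees; the focal length in pixels is half the picture's height over the tangent of half this angle, whatever the lens; pixels are square), "cx", "cy" (the principal point, pixels), "cam_to_world" (4x4, takes a point from camera to world coordinates). Camera axes: x right, y up, looking along -z (the intrinsics and any distortion apply to the point x, -y, -z); pixel columns grow to the right and rows downward; lengths in m; the calibration is good to about 2 mm. A picture is of the moment at which its call begins. There is no depth.
- workorder.hand_in(): hands the job in; it is judged then, once.
The state is a dict: "time_s": time; "joints": joint angles; "joint_velocities": joint speeds; "joint_efforts": joint torques, N m; "position": TCP position; "tcp_rot": TCP orientation; "contact_force": force on the tool from outside, world axes, zero at the start; "wrist_torque": the same for the moment, N m; "width": finger opening in m; "finger_force": force on a finger pad.
Only numpy, scipy, OpenCV 4.12 (cv2) and the standard library are available. Lean on these libraries where they do the work, as an engineer would, in place of code of your own. Each camera call takes 0.05 s, during which the arm holds its last target. There are 200 camera calls.

TASK

Slide the three finned heat sinks along the bench, without lifting them, into the fixture so that they lie side by side, each with one end flush and square against the long fence: the longest next to the end stop, the middle one after it, the shortest nearest the jaw. Then push the sliding jaw up until the row is closed up without gaps between jaw and stop, and leave it so. Do not disturb the other things on the bench.

Things in the scene. Friction and masses are not known exactly. Their poses are not given: they have to be found in the camera images.
- fixture: Steel fixture screwed to the bench, placed elsewhere each time. Origin: inner corner of long fence and end stop, at bench level. x points away from the robot, square to the fence; y along the fence; z up. Fence: inner face at x=0, 22 mm thick, 24 mm high, from y=+25 to -320 mm. Bare bench between fence, stop and jaw; open on the robot's side.
- stop (a point): End stop of the fixture: centre of the top edge of its inner face, at fixture (-15, 0, 24) mm. A block 24 mm high, from y=0 to +22 mm, reaching from the fence to x=-30 mm.
- jaw (a joint): Sliding jaw on the fence. Value in m: 0 fully back, growing as it slides in the fixture's +y towards the stop (at most 0.200). Its pushing face is at fixture y = -0.235 + value. Body 35 mm long from the fence (x -35 to -1 mm), 20 mm thick in y, top at 33 mm. About 1.5 N of sliding friction; stays where it is left.
- jaw_tab (a point): Top centre of the upright tab on the jaw, for pushing or pinching. Tab: 28 mm (fixture x) by 12 mm (fixture y), from 33 to 58 mm above the bench. This point is 58 mm above the bench, 18 mm on the robot's side of the fence face and 10 mm behind the jaw's pushing face.
- sink_long: Longest finned aluminium heat sink, 80 x 36 x 30 mm high, fins up and running lengthwise, about 0.17 kg. Origin: centre of its underside; x along the 80 mm length, y across the 36 mm width, z up. Both ends are alike. It lies flat on the bench.
- sink_mid: Middle heat sink, the same profile, 62 x 36 x 30 mm high, about 0.13 kg. Origin and axes as for the longest (x along the 62 mm).
- sink_short: Shortest heat sink, the same profile, 44 x 36 x 30 mm high, about 0.10 kg. Origin and axes as for the longest (x along the 44 mm).
- spacer: Bystander: upright steel tube spacer, 30 mm across, 32 mm high; origin under its centre.
- capacitor: Bystander: upright black capacitor can, 28 mm across, 36 mm high; origin under its centre.
- screwdriver: Bystander: screwdriver lying on the bench along its x axis, 200 mm long and 26 mm high; origin under its middle.
- squeeze_bottle: Bystander: white bottle, 50 mm across, 130 mm high; origin under its centre.
- tumbler: Bystander: steel tumbler, 74 mm across, 150 mm high; origin under its centre.
- motor: Bystander: round aluminium motor standing shaft up, 96 mm across, 103 mm high; origin under its centre.
- multimeter: Bystander: black multimeter lying on its back, 170 x 85 x 34 mm; origin under its centre, x along its length.

How it is judged:
By the outcome, as a careful person would: the job done as asked, in the order asked, and still so for the second after the job is handed in, with the robot touching nothing.
It also fails if it takes over 69 s, if anything falls off the work surface, if the arm or the gripper's body presses on something with over 40 N, if the wrist force passes 120 N, or if a joint passes its speed limit or range.

## Working session

There is one attempt and no reset: what is moved stays moved. The work goes in short steps, Python scripts to look and compute and a tool call to move; the robot and the scene stay as the last step left them, time stands still between calls to the robot, and variables do not carry over. Pictures are saved under pics/ and viewed, at most 10 in all, crops included, and the job is handed in when it is done.

```bash
ls; mkdir -p pics
```

Run:
```python
from bench import manip, optics, workorder, get_obs
import cv2,numpy as np
for n in("top","scene"):
    i=optics.get_image(n); cv2.imwrite(f"pics/{n}0.png",i["color"][:,:,::-1]); 
    print(n,{k:v for k,v in i.items() if k!="color"})
o=get_obs();print(o)
```

```text
bench.py
pics
top {'fov_y': 49.27450157204347, 'cx': 318.59177151951087, 'cy': 198.04923311416772, 'cam_to_world': array([[ 0.0260762 ,  0.98785858, -0.15315175,  0.38899752],
       [-0.99938284,  0.02936834,  0.0192728 ,  0.02877275],
       [ 0.02353661,  0.15255467,  0.98801473,  1.32389479],
       [ 0.        ,  0.        ,  0.        ,  1.        ]])}
scene {'fov_y': 49.86007102772417, 'cx': 317.66393275046437, 'cy': 196.72378808000155, 'cam_to_world': array([[ 0.48705964, -0.74096912,  0.46231771,  1.16819568],
       [ 0.87331393,  0.41912634, -0.24830605, -0.286321  ],
       [-0.00978242,  0.52468835,  0.85123818,  1.15952524],
       [ 0.        ,  0.        ,  0.        ,  1.        ]])}
{'time_s': 0.1, 'joints': array([-1.49343491e+00,  3.13352037e-01,  1.49832386e+00, -2.18663917e-05,
        1.33096870e+00, -2.23361745e-01]), 'joint_velocities': array([-0.00171687, -0.00267002, -0.00245295,  0.0006036 , -0.00067801,
        0.00061669]), 'joint_efforts': array([ 3.56092845e-03, -4.02807891e+01, -2.52642024e+01,  6.95960945e-02,
        3.42725229e-02, -6.82957034e-05]), 'position': array([ 0.15549711, -0.50123134,  0.23825381]), 'tcp_rot': array([-3.10510594e+00, -4.70447591e-01, -8.72160593e-05]), 'contact_force': array([-0.44716976,  0.70978517,  0.61178109]), 'wrist_torque': array([-0.09775683, -0.00575304,  0.0180323 ]), 'finger_force': 0.0, 'width': 0.08790645411428534}
```

View pics/top0.png

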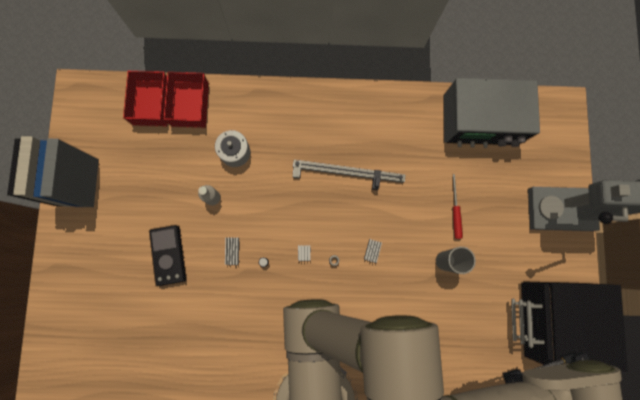

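View pics/scene0.png

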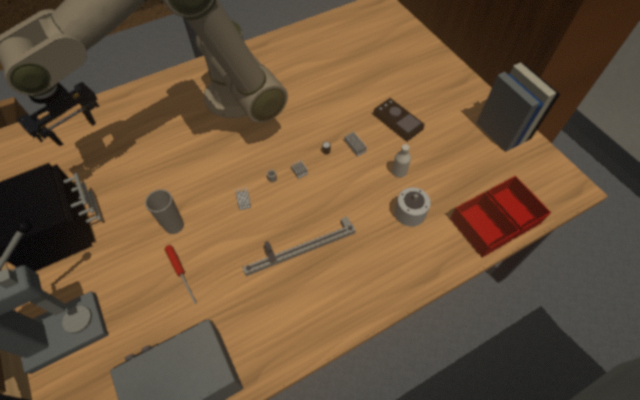

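The top view shows the fixture with its stop at (296,168) and jaw at (377,181). The sinks are at about (232,251), (304,254) and (373,251), with the capacitor at (264,263) and the spacer at (334,261). I'll crop it and work out rough world positions.

Create h.py:
```python
from bench import manip, optics, workorder, get_obs
import numpy as np, cv2
from scipy.spatial.transform import Rotation as R
def ray(i,uv,z):
    f=200/np.tan(np.radians(i["fov_y"])/2); T=i["cam_to_world"]
    d=T[:3,:3]@np.array([(uv[0]-i["cx"])/f,-(uv[1]-i["cy"])/f,-1]); c=T[:3,3]
    return c+d*(z-c[2])/d[2]
def proj(i,P):
    f=200/np.tan(np.radians(i["fov_y"])/2); T=i["cam_to_world"]
    p=(np.atleast_2d(P)-T[:3,3])@T[:3,:3]
    return np.c_[i["cx"]+f*p[:,0]/-p[:,2], i["cy"]+f*p[:,1]/p[:,2]]
def tool():
    o=get_obs(); return o["position"],R.from_rotvec(o["tcp_rot"]).as_matrix()
def totool(dw):  # world shift -> tool axes
    return tool()[1].T@np.array(dw)
```

Run:
```python
from h import *
i=optics.get_image("top")
for n,uv,z in [("stop",(296,168),.024),("jaw",(377,182),.03),("fend",(402,178),.024),("fstart",(295,161),.024),("long",(232,251),.03),("short",(304,254),.03),("mid",(373,251),.03),("cap",(264,263),.036),("spacer",(334,261),.032),("tumb",(460,259),.15),("bottle",(206,192),.12),("motor",(232,147),.1),("meterR",(180,255),.034)]:
    print(n,ray(i,uv,z).round(3))
cv2.imwrite("pics/topc.png",cv2.resize(i["color"][140:290,190:430,::-1],(800,500),interpolation=cv2.INTER_CUBIC))
w=optics.get_image("wrist");print({k:v for k,v in w.items() if k!="color"});p,Rm=tool();print(p,Rm.round(3))
```

```text
stop [0.681 0.075 0.024]
jaw [ 0.644 -0.172  0.03 ]
fend [ 0.66  -0.25   0.024]
fstart [0.703 0.078 0.024]
long [0.425 0.253 0.03 ]
short [0.422 0.042 0.03 ]
mid [ 0.436 -0.161  0.03 ]
cap [0.392 0.158 0.036]
spacer [ 0.404 -0.047  0.032]
tumb [ 0.417 -0.378  0.15 ]
bottle [0.583 0.319 0.12 ]
motor [0.72  0.258 0.1  ]
meterR [0.409 0.403 0.034]
{'fov_y': 60.84792963724519, 'cx': 321.2767801260938, 'cy': 197.26859105969783, 'cam_to_world': array([[ 0.29705978,  0.91463014,  0.27423932,  0.22551139],
       [-0.95485674,  0.28515286,  0.08328542, -0.47987712],
       [-0.00202477, -0.28660001,  0.95804819,  0.38482113],
       [ 0.        ,  0.        ,  0.        ,  1.        ]])}
[ 0.15553503 -0.50128404  0.23839036] [[ 0.955  0.296 -0.   ]
 [ 0.296 -0.955  0.001]
 [ 0.    -0.001 -1.   ]]
```

View pics/topc.png

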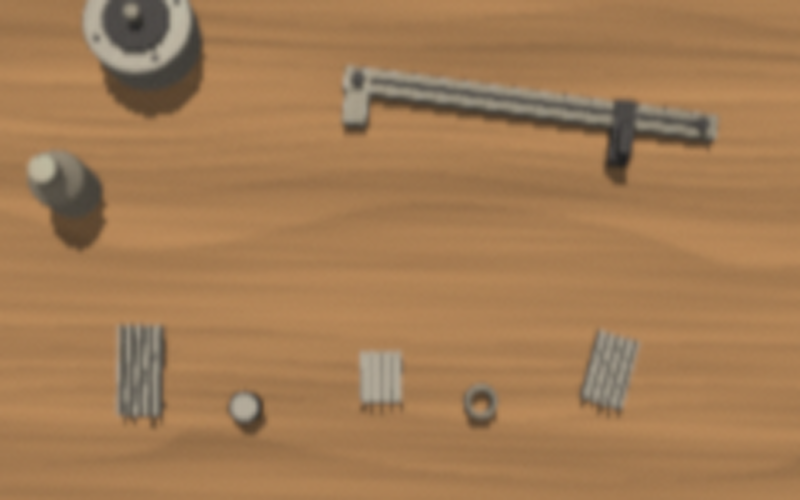

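Units first: shifts go in shares of 50 mm and turns go in shares of pi rad. So -0.0286 m is -0.572, 0.0273 m is 0.546.

Call:
steer_hand([
  [[0.546,-0.572,-0.146,0,0,0,0.088],[0.546,-0.572,-0.146,0,0,0,0.088],[0.546,-0.572,-0.146,0,0,0,0.088],[0.546,-0.572,-0.146,0,0,0,0.088],[0.546,-0.572,-0.146,0,0,0,0.088],[0.546,-0.572,-0.146,0,0,0,0.088],[0.546,-0.572,-0.146,0,0,0,0.088],[0.546,-0.572,-0.146,0,0,0,0.088],[0.546,-0.572,-0.146,0,0,0,0.088],[0.546,-0.572,-0.146,0,0,0,0.088]],
], grip_force=20)

```text
time_s: 1.2
position: [0.3318, -0.1458, 0.3121]
tcp_rot: [3.106, 0.47, 0.0]
contact_force: [0.1, -0.5, -0.6]
width: 0.0882
finger_force: 0.0
```

Call:
steer_hand([
  [[0.546,-0.572,-0.146,0,0,0,0.088],[0.546,-0.572,-0.146,0,0,0,0.088],[0.546,-0.572,-0.146,0,0,0,0.088],[0.546,-0.572,-0.146,0,0,0,0.088],[0.546,-0.572,-0.146,0,0,0,0.088],[0,0,0,0,0,0.0446,0.088],[0,0,0,0,0,0.0446,0.088],[0,0,0,0,0,0.0446,0.088],[0,0,0,0,0,0,0.088],[0,0,0,0,0,0,0.088]],
])

```text
time_s: 2.2
position: [0.4195, 0.0296, 0.3481]
tcp_rot: [-3.136, 0.181, 0.0]
contact_force: [0.3, 0.2, -0.1]
width: 0.0882
finger_force: 0.0
```

Run:
```python
from h import *
w=optics.get_image("wrist");p,Rm=tool();print(p,Rm.round(3))
np.save("w1.npy",w,allow_pickle=True)
cv2.imwrite("pics/w1.png",w["color"][:,:,::-1])
```

```text
[0.41950116 0.02957764 0.34818931] [[ 0.993 -0.116 -0.   ]
 [-0.116 -0.993  0.   ]
 [-0.    -0.    -1.   ]]
```

View pics/w1.png

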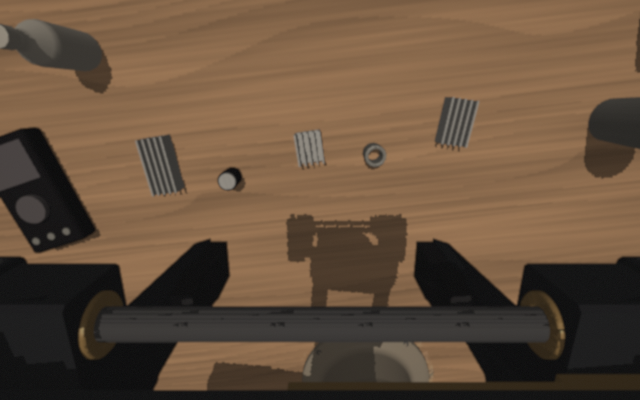

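The wrist view shows long at (160,165), capacitor (229,180), short (309,148), spacer (374,155) and mid (457,123). The fixture is above the frame, so I'll shift the camera forward and then fit the outlines.

Converted, 0.045 m is 0.9, 0.025 m is 0.5.

Call:
steer_hand([
  [[0.9,0,0,0,0,0,0.088],[0.9,0,0,0,0,0,0.088],[0.9,0,0,0,0,0,0.088],[0.5,0,0,0,0,0,0.088],[0,0,0,0,0,0,0.088],[0,0,0,0,0,0,0.088]],
])

```text
time_s: 2.85
position: [0.5782, 0.0106, 0.3478]
tcp_rot: [-3.136, 0.185, 0.002]
contact_force: [0.1, 0.7, -0.1]
width: 0.0878
finger_force: 0.0
```

Create fit.py:
```python
from h import *
from scipy.optimize import minimize
S=4
def box(x0,x1,y0,y1,z0,z1): return np.array([[x,y,z] for x in(x0,x1) for y in(y0,y1) for z in(z0,z1)])
def mask(i,sat=70):
    c=cv2.resize(i["color"],None,fx=S,fy=S,interpolation=cv2.INTER_CUBIC)
    return (cv2.cvtColor(c,cv2.COLOR_RGB2HSV)[:,:,1]<sat).astype(np.uint8)
def hulls(i,boxes,pose):
    c,s=np.cos(pose[2]),np.sin(pose[2]); M=np.array([[c,-s,0],[s,c,0],[0,0,1]])
    return [cv2.convexHull(((proj(i,b@M.T+[pose[0],pose[1],0])+.5)*S-.5).astype(np.float32)) for b in boxes]
def render(i,boxes,pose):
    m=np.zeros((400*S,640*S),np.uint8)
    for h in hulls(i,boxes,pose): cv2.fillConvexPoly(m,np.round(h*16).astype(np.int32),1,shift=4)
    return m
def fit(i,mk,boxes,pose,pad=12):
    r=render(i,boxes,pose); ys,xs=np.where(r); a=pad*S
    sl=np.s_[max(ys.min()-a,0):ys.max()+a,max(xs.min()-a,0):xs.max()+a]; m=mk[sl]
    def cost(p):
        r=render(i,boxes,p)[sl]; return 1-(r&m).sum()/max((r|m).sum(),1)
    best=min((minimize(cost,np.array(pose),method="Nelder-Mead",options=dict(initial_simplex=np.array(pose)+np.vstack([np.zeros(3),np.diag([d,d,.12*k])]),xatol=2e-5,fatol=1e-5)) for d,k in((.006,1),(-.006,-1),(.003,-1))),key=lambda r:r.fun)
    return best.x,best.fun
def sink(L): return [box(-L/2,L/2,-.018,.018,0,.03)]
FIX=[box(0,.022,-.32,.025,0,.024),box(-.03,.01,0,.022,0,.024)]
JAW=lambda v:[box(-.035,-.001,-.255+v,-.235+v,0,.033),box(-.032,-.004,-.251+v,-.239+v,.033,.058)]
```

Run:
```python
from fit import *
w=np.load("w1.npy",allow_pickle=True).item(); mk=mask(w); vis=[]
v=w["color"][:,:,::-1].copy(); v=cv2.resize(v,None,fx=S,fy=S)
for n,L,uv,th in(("long",.08,(160,165),1.45),("short",.044,(309,148),1.5),("mid",.062,(457,123),1.35)):
    p0=ray(w,uv,.015); best=min((fit(w,mk,sink(L),[p0[0],p0[1],t]) for t in(-.25,0,.25)),key=lambda r:r[1])
    print(n,best[0].round(4),round(best[1],3))
    cv2.polylines(v,[h.astype(np.int32) for h in hulls(w,sink(L),best[0])],True,(0,0,255),1)
for n,uv,z in(("cap",(229,180),.036),("spacer",(374,155),.032)): print(n,ray(w,uv,z).round(3))
A=cv2.resize(v[80*S:210*S,120*S:490*S],(800,281),interpolation=cv2.INTER_AREA)
w2=optics.get_image("wrist"); np.save("w2.npy",w2,allow_pickle=True)
B=cv2.resize(w2["color"][:260,:,::-1],(780,317))
cv2.imwrite("pics/w2.png",np.vstack([A,cv2.copyMakeBorder(B,0,0,0,20,0)])); print(tool()[0])
```

```text
long [0.4234 0.2606 0.0447] 0.042
short [0.4243 0.0463 0.0248] 0.054
mid [ 0.436  -0.1587 -0.2572] 0.049
cap [0.395 0.161 0.036]
spacer [ 0.406 -0.042  0.032]
[0.57782086 0.01071835 0.34835978]
```

View pics/w2.png

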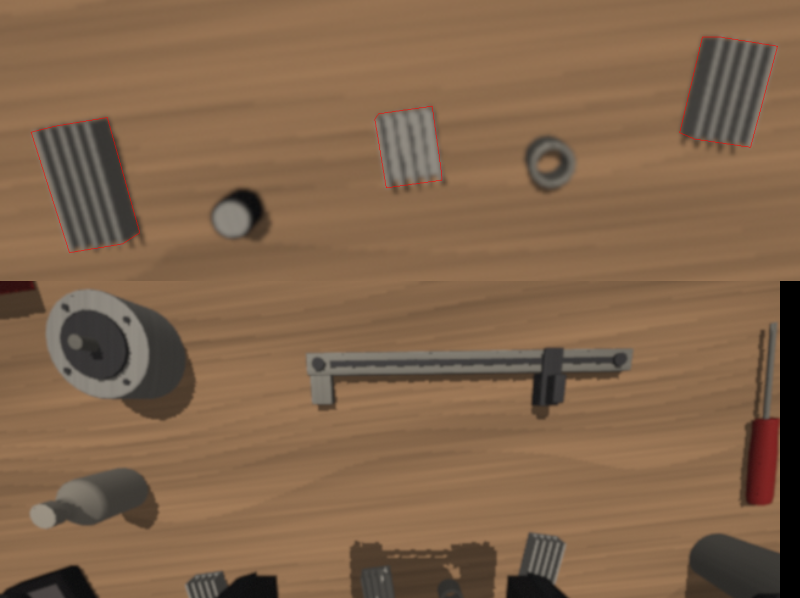

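The outline fits sit tightly on the sinks. In the lower strip the stop is near original pixel (262,80) and the jaw near (449,75), so the jaw is roughly fully back. Next I'll fit the fixture.

Run:
```python
from fit import *
w=np.load("w2.npy",allow_pickle=True).item(); mk=mask(w)
p0=ray(w,(272,75),.024);print(p0)
for v in(0,.005,.01,.02):
    b=fit(w,mk,FIX+JAW(v),[p0[0],p0[1],-.12]);print(v,b[0].round(4),round(b[1],4))
b=fit(w,mk,FIX,[p0[0],p0[1],-.12]);print("nojaw",b[0].round(4),b[1])
P=b[0];c,s=np.cos(P[2]),np.sin(P[2])
def f2w(x,y): return np.array([P[0]+c*x-s*y,P[1]+s*x+c*y])
for n,q in dict(long=(.4234,.2606),short=(.4243,.0463),mid=(.436,-.1587)).items():
    d=np.array(q)-P[:2];print(n,"fix coords",(c*d[0]+s*d[1]).round(4),(-s*d[0]+c*d[1]).round(4))
```

```text
[0.68314823 0.06273746 0.024     ]
0 [ 0.6815  0.0657 -0.1035] 0.0908
0.005 [ 0.6815  0.0657 -0.1033] 0.061
0.01 [ 0.6814  0.0647 -0.1026] 0.0436
0.02 [ 0.6814  0.0641 -0.1033] 0.0798
nojaw [ 0.6815  0.0651 -0.1034] 0.12811150685476647
long fix coords -0.2769 0.1678
short fix coords -0.2539 -0.0452
mid fix coords -0.2211 -0.2479
```

Add to h.py:
```python
P=np.array([.6815,.065,-.1034])
def f2w(x,y):
    c,s=np.cos(P[2]),np.sin(P[2]); return np.array([P[0]+c*x-s*y,P[1]+s*x+c*y])
def w2f(q):
    c,s=np.cos(P[2]),np.sin(P[2]); d=np.array(q[:2])-P[:2]; return np.array([c*d[0]+s*d[1],-s*d[0]+c*d[1]])
def plan(x,y,z,yaw):
    p,M=tool(); cur=np.arctan2(M[1,0],M[0,0]); rz=-(yaw-cur)
    c,s=np.cos(yaw),np.sin(yaw); d=np.array([x,y,z])-p
    t=np.array([c*d[0]+s*d[1], s*d[0]-c*d[1], -d[2]])
    print("fix",w2f(p).round(4),"z",p[2].round(4),"yaw",cur.round(4),"tilt",M[:2,2].round(4)); print("first rz",rz.round(4),"then tool shift",t.round(4),"norm",np.linalg.norm(t).round(3))
```

```bash
python3 -c "
from h import *
plan(.4114,.2601,.06,.0447)"
```

```text
fix [-0.0975 -0.0647] z 0.3484 yaw -0.1179 tilt [-0.0002  0.0001]
first rz -0.1626 then tool shift [-0.1551 -0.2566  0.2884] norm 0.416
```

Converted, -0.0321 m is -0.642, -0.0194 m is -0.388, -0.0813 rad / 3.1416 = -0.0259.

Call:
steer_hand([
  [[0,0,0,0,0,-0.0259,0.088],[0,0,0,0,0,-0.0259,0.088],[-0.388,-0.642,0.2,0,0,0,0.088],[-0.388,-0.642,0.2,0,0,0,0.088],[-0.388,-0.642,0.2,0,0,0,0.088],[-0.388,-0.642,0.2,0,0,0,0.088],[-0.388,-0.642,0.2,0,0,0,0.088],[-0.388,-0.642,0.2,0,0,0,0.088],[-0.388,-0.642,0.2,0,0,0,0.088],[-0.388,-0.642,0.2,0,0,0,0.088]],
])

```text
time_s: 3.9
position: [0.4102, 0.2612, 0.2687]
tcp_rot: [-3.14, -0.07, -0.002]
contact_force: [1.0, -0.4, -0.3]
width: 0.0881
finger_force: 0.0
```

Call:
steer_hand([
  [[0,0,0.7,0,0,0,0.088],[0,0,0.8,0,0,0,0.088],[0,0,0.8,0,0,0,0.088],[0,0,0.8,0,0,0,0.088],[0,0,0.8,0,0,0,0.088],[0,0,0,0,0,0,0.088],[0,0,0,0,0,0,0.088]],
])

```text
time_s: 4.6
position: [0.4123, 0.2605, 0.0747]
tcp_rot: [-3.141, -0.069, -0.002]
contact_force: [-0.0, 0.2, 0.4]
width: 0.088
finger_force: 0.0
```

```bash
python3 -c "
from h import *
plan(.4114,.2601,.004,.0447)"
```

```text
fix [-0.288   0.1666] z 0.0747 yaw 0.044 tilt [0.001  0.0003]
first rz -0.0007 then tool shift [-0.0009  0.0003  0.0707] norm 0.071
```

Go down, close, and check the grip.

Converted, 0.03 m is 0.6, 0.0105 m is 0.21.

Call:
steer_hand([
  [[0,0,0.6,0,0,0,0.088],[0,0,0.6,0,0,0,0.088],[0,0,0.21,0,0,0,0.088],[0,0,0,0,0,0,0.05],[0,0,0,0,0,0,0.03],[0,0,0,0,0,0,0.03],[0,0,0,0,0,0,0.03],[0,0,0,0,0,0,0.03]],
], grip_force=12)

```text
time_s: 5.4
position: [0.4125, 0.2606, 0.0033]
tcp_rot: [-3.141, -0.068, -0.002]
contact_force: [-0.9, 0.9, 0.2]
width: 0.05
finger_force: 0.0
```

```bash
python3 -c "
from h import *
q=f2w(-.052-.05,-.022);plan(*q,.004,-.1034)"
```

```text
fix [-0.2877  0.1667] z 0.0033 yaw 0.0435 tilt [0.001  0.0003]
first rz 0.1469 then tool shift [ 0.1857  0.1887 -0.0007] norm 0.265
```

Call:
steer_hand([
  [[0,0,0,0,0,0,0.03],[0,0,0,0,0,0,0.03],[0,0,0,0,0,0,0.03],[0,0,0,0,0,0,0.03]],
], grip_force=12)

```text
time_s: 5.8
position: [0.4122, 0.2604, 0.0028]
tcp_rot: [3.141, 0.068, -0.0]
contact_force: [-0.2, -0.5, 2.7]
width: 0.0359
finger_force: 12.0
```

Converted, 0.0236 m is 0.472, 0.0216 m is 0.432, 0.049 rad / 3.1416 = 0.0156.

Call:
steer_hand([
  [[0.06,0,0,0,0,0.0156,0.03],[0.1,0,0,0,0,0.0156,0.03],[0.1,0,0,0,0,0.0156,0.03],[0.432,0.472,0,0,0,0,0.03],[0.432,0.472,0,0,0,0,0.03],[0.432,0.472,0,0,0,0,0.03],[0.432,0.472,0,0,0,0,0.03],[0.432,0.472,0,0,0,0,0.03],[0.432,0.472,0,0,0,0,0.03],[0.432,0.472,0,0,0,0,0.03]],
])

```text
time_s: 6.8
position: [0.5591, 0.0795, 0.0029]
tcp_rot: [-3.137, 0.163, 0.0]
contact_force: [-1.3, 2.4, 2.6]
width: 0.0359
finger_force: 12.0
```

Call:
steer_hand([
  [[0.432,0.472,0,0,0,0,0.03],[0,0,0,0,0,0,0.03],[0,0,0,0,0,0,0.03]],
])

```text
time_s: 7.1
position: [0.5779, 0.0542, 0.0029]
tcp_rot: [3.137, -0.164, 0.002]
contact_force: [1.1, -2.0, 3.5]
width: 0.0359
finger_force: 12.0
```

```bash
python3 -c "
from h import *
q=f2w(-.052,-.022);plan(*q,.004,-.1034)"
```

```text
fix [-0.1019 -0.0214] z 0.0029 yaw -0.1046 tilt [ 0.0012 -0.0003]
first rz -0.0012 then tool shift [ 0.0499  0.0006 -0.0011] norm 0.05
```

Converted, 0.015 m is 0.3, 0.012 m is 0.24.

Call:
steer_hand([
  [[0.3,0,0,0,0,0,0.03],[0.3,0,0,0,0,0,0.03],[0.24,0,0,0,0,0,0.03],[0.06,0,0,0,0,0,0.03],[0.04,0,0,0,0,0,0.03],[0,0,0,0,0,0,0.03]],
])

```text
time_s: 7.7
position: [0.6235, 0.0509, 0.0027]
tcp_rot: [-3.137, 0.161, 0.001]
contact_force: [-1.5, 1.2, 2.3]
width: 0.0359
finger_force: 12.0
```

Call:
steer_hand([
  [[0.03,0,0,0,0,0,0.03],[0.03,0,0,0,0,0,0.03],[0,0,0,0,0,0,0.03]],
])

```text
time_s: 8.0
position: [0.6272, 0.0497, 0.0027]
tcp_rot: [-3.137, 0.163, 0.0]
contact_force: [-1.9, 1.0, 3.4]
width: 0.0358
finger_force: 12.0
```

```bash
python3 -c "
from h import *
q=f2w(-.052,-.018);plan(*q,.004,-.1034)"
```

```text
fix [-0.0524 -0.0209] z 0.0027 yaw -0.1035 tilt [-0.0001  0.0002]
first rz -0.0001 then tool shift [ 0.0004 -0.0029 -0.0013] norm 0.003
```

Converted, 0.0015 m is 0.03.

Call:
steer_hand([
  [[0.03,0,0,0,0,0,0.03],[0.03,0,0,0,0,0,0.03],[0,0,0,0,0,0,0.03]],
])

```text
time_s: 8.3
position: [0.6286, 0.0494, 0.0025]
tcp_rot: [-3.137, 0.162, 0.008]
contact_force: [-10.5, 1.1, 7.9]
width: 0.0358
finger_force: 12.0
```

Call:
steer_hand([
  [[0.02,-0.02,0,0,0,0,0.03],[0,-0.03,0,0,0,0,0.03],[0,0,0,0,0,0,0.03]],
])

```text
time_s: 8.6
position: [0.6292, 0.05, 0.0022]
tcp_rot: [3.135, -0.163, -0.011]
contact_force: [-14.5, -7.8, 8.1]
width: 0.0362
finger_force: 12.0
```

```bash
python3 -c "
from h import *
q=f2w(-.052,-.018);plan(*q,.004,-.1034)"
```

```text
fix [-0.0505 -0.0203] z 0.0022 yaw -0.1039 tilt [-0.007 -0.002]
first rz -0.0005 then tool shift [-0.0015 -0.0023 -0.0018] norm 0.003
```

Converted, -0.04 m is -0.8, -0.03 m is -0.6.

Call:
steer_hand([
  [[0,0,0,0,0,0,0.055],[0,0,0,0,0,0,0.055],[0,0,0,0,0,0,0.055],[0,0,0,0,0,0,0.055],[0,0,-0.6,0,0,0,0.06],[0,0,-0.8,0,0,0,0.088],[0,0,-0.8,0,0,0,0.088],[0,0,0,0,0,0,0.088]],
])

```text
time_s: 9.4
position: [0.6341, 0.0514, 0.1186]
tcp_rot: [3.137, -0.162, 0.016]
contact_force: [0.4, 0.5, -0.1]
width: 0.0818
finger_force: 0.0
```

```bash
python3 -c "
from h import *
plan(.436,-.1587,.06,-.2572)"
```

```text
fix [-0.0458 -0.0184] z 0.1186 yaw -0.1034 tilt [ 0.0102 -0.001 ]
first rz 0.1538 then tool shift [-0.1381  0.2536  0.0586] norm 0.295
```

Converted, 0.0362 m is 0.724, 0.03 m is 0.6, 0.0769 rad / 3.1416 = 0.0245.

Call:
steer_hand([
  [[0,0,0,0,0,0.0245,0.088],[0,0,0,0,0,0.0245,0.088],[-0.394,0.724,0,0,0,0,0.088],[-0.394,0.724,0,0,0,0,0.088],[-0.394,0.724,0,0,0,0,0.088],[-0.394,0.724,0,0,0,0,0.088],[-0.394,0.724,0,0,0,0,0.088],[-0.394,0.724,0,0,0,0,0.088],[-0.394,0.724,0.4,0,0,0,0.088],[0,0,0.6,0,0,0,0.088]],
])

```text
time_s: 10.4
position: [0.4321, -0.1613, 0.0629]
tcp_rot: [3.113, -0.409, 0.003]
contact_force: [0.8, -0.9, -0.5]
width: 0.0878
finger_force: 0.0
```

Call:
steer_hand([
  [[0,0,0,0,0,0,0.088],[0,0,0,0,0,0,0.088]],
])

```text
time_s: 10.6
position: [0.4339, -0.1582, 0.0629]
tcp_rot: [-3.115, 0.402, 0.001]
contact_force: [0.2, 0.0, 0.2]
width: 0.088
finger_force: 0.0
```

```bash
python3 -c "
from h import *
plan(.436,-.1587,.004,-.2572)"
```

```text
fix [-0.2233 -0.2475] z 0.0629 yaw -0.2569 tilt [-0.0006  0.0005]
first rz 0.0003 then tool shift [ 0.0022 -0.      0.0589] norm 0.059
```

Converted, 0.03 m is 0.6, 0.0285 m is 0.57.

Call:
steer_hand([
  [[0.02,0,0.6,0,0,0,0.05],[0,0,0.57,0,0,0,0.03],[0,0,0,0,0,0,0.03],[0,0,0,0,0,0,0.03],[0,0,0,0,0,0,0.03],[0,0,0,0,0,0,0.03],[0,0,0,0,0,0,0.03],[0,0,0,0,0,0,0.03],[0,0,0,0,0,0,0.03]],
], grip_force=12)

```text
time_s: 11.5
position: [0.4351, -0.1589, 0.0052]
tcp_rot: [3.115, -0.403, 0.002]
contact_force: [-0.2, 2.3, 8.0]
width: 0.0359
finger_force: 12.0
```

```bash
python3 -c "
from h import *
q=f2w(-.031-.04,-.096);plan(*q,.003,-.1034)"
```

```text
fix [-0.2219 -0.2481] z 0.0052 yaw -0.2574 tilt [ 0.0014 -0.0007]
first rz -0.154 then tool shift [ 0.1509 -0.1521  0.0022] norm 0.214
```

Converted, -0.0217 m is -0.434, 0.021 m is 0.42, -0.0515 rad / 3.1416 = -0.0164.

Call:
steer_hand([
  [[0.04,0,0,0,0,-0.0164,0.03],[0.04,0,0,0,0,-0.0164,0.03],[0.04,0,0,0,0,-0.0164,0.03],[0.42,-0.434,0,0,0,0,0.03],[0.42,-0.434,0,0,0,0,0.03],[0.42,-0.434,0,0,0,0,0.03],[0.42,-0.434,0,0,0,0,0.03],[0.42,-0.434,0,0,0,0,0.03],[0.42,-0.434,0,0,0,0,0.03],[0.42,-0.434,0,0,0,0,0.03]],
])

```text
time_s: 12.5
position: [0.6033, -0.0234, 0.0051]
tcp_rot: [3.137, -0.161, 0.001]
contact_force: [-1.8, -1.8, 4.8]
width: 0.0358
finger_force: 12.0
```

Call:
steer_hand([
  [[0.2,0,0,0,0,0,0.03],[0.2,0,0,0,0,0,0.03],[0,0,0,0,0,0,0.03],[0,0,0,0,0,0,0.03]],
])

```text
time_s: 12.9
position: [0.6229, -0.0261, 0.0051]
tcp_rot: [3.137, -0.162, 0.004]
contact_force: [2.8, 0.3, 5.7]
width: 0.0358
finger_force: 12.0
```

```bash
python3 -c "
from h import *
q=f2w(-.031,-.096);plan(*q,.003,-.1034)"
```

```text
fix [-0.0488 -0.0967] z 0.0051 yaw -0.103 tilt [ 0.0026 -0.0004]
first rz 0.0004 then tool shift [ 0.0178 -0.0007  0.0021] norm 0.018
```

Converted, 0.008 m is 0.16, 0.005 m is 0.1.

Call:
steer_hand([
  [[0.16,0,0,0,0,0,0.03],[0.1,0,0,0,0,0,0.03],[0.06,0,0,0,0,0,0.03],[0.03,0,0,0,0,0,0.03],[0,0,0,0,0,0,0.03]],
])

```text
time_s: 13.4
position: [0.6391, -0.0279, 0.005]
tcp_rot: [3.137, -0.162, -0.002]
contact_force: [-3.7, 1.2, 8.9]
width: 0.0361
finger_force: 12.0
```

Call:
steer_hand([
  [[0.03,0,0,0,0,0,0.03],[0.03,0,0,0,0,0,0.03],[0,0,0,0,0,0,0.03]],
])

```text
time_s: 13.7
position: [0.6407, -0.0281, 0.0046]
tcp_rot: [-3.137, 0.162, 0.008]
contact_force: [-10.3, 0.5, 11.2]
width: 0.0362
finger_force: 12.0
```

```bash
python3 -c "
from h import *
q=f2w(-.031,-.096);plan(*q,.003,-.1034)"
```

```text
fix [-0.031  -0.0968] z 0.0046 yaw -0.1029 tilt [-0.0048  0.0005]
first rz 0.0005 then tool shift [-0.     -0.0008  0.0016] norm 0.002
```

Contact with the fence, exactly where expected. Release, then go for the short one.

Converted, -0.04 m is -0.8, -0.03 m is -0.6.

Call:
steer_hand([
  [[0,0,0,0,0,0,0.048],[0,0,0,0,0,0,0.048],[0,0,0,0,0,0,0.048],[0,0,0,0,0,0,0.048],[0,0,-0.6,0,0,0,0.05],[0,0,-0.8,0,0,0,0.088],[0,0,-0.4,0,0,0,0.088],[0,0,0,0,0,0,0.088]],
])

```text
time_s: 14.5
position: [0.644, -0.0284, 0.0973]
tcp_rot: [3.136, -0.161, 0.009]
contact_force: [-0.7, 0.9, -0.9]
width: 0.0719
finger_force: 0.0
```

```bash
python3 -c "
from h import *
plan(.4243,.0463,.06,.0248)"
```

```text
fix [-0.0277 -0.0967] z 0.0973 yaw -0.1028 tilt [ 0.0056 -0.0013]
first rz -0.1276 then tool shift [-0.2178 -0.0801  0.0373] norm 0.235
```

Converted, -0.0363 m is -0.726, 0.034 m is 0.68, -0.0638 rad / 3.1416 = -0.0203.

Call:
steer_hand([
  [[0,0,0,0,0,-0.0203,0.062],[0,0,0,0,0,-0.0203,0.062],[-0.726,-0.267,0,0,0,0,0.062],[-0.726,-0.267,0,0,0,0,0.062],[-0.726,-0.267,0,0,0,0,0.062],[-0.726,-0.267,0,0,0,0,0.062],[-0.726,-0.267,0,0,0,0,0.062],[-0.726,-0.267,0,0,0,0,0.062],[0,0,0.68,0,0,0,0.062],[0,0,0,0,0,0,0.062]],
])

```text
time_s: 15.5
position: [0.4202, 0.0471, 0.0575]
tcp_rot: [-3.14, -0.039, 0.01]
contact_force: [-0.1, 0.2, -0.6]
width: 0.0622
finger_force: 0.0
```

```bash
python3 -c "
from h import *
plan(.4243,.0463,.0035,.0248)"
```

```text
fix [-0.2581 -0.0447] z 0.0575 yaw 0.025 tilt [-0.0065  0.001 ]
first rz 0.0002 then tool shift [0.0041 0.0009 0.054 ] norm 0.054
```

Converted, 0.03 m is 0.6, 0.002 m is 0.04.

Call:
steer_hand([
  [[0.04,0,0.6,0,0,0,0.062],[0,0,0.47,0,0,0,0.062],[0,0,0,0,0,0,0.03],[0,0,0,0,0,0,0.03],[0,0,0,0,0,0,0.03],[0,0,0,0,0,0,0.03],[0,0,0,0,0,0,0.03],[0,0,0,0,0,0,0.03]],
], grip_force=12)

```text
time_s: 16.3
position: [0.4257, 0.0465, 0.0077]
tcp_rot: [3.141, 0.039, 0.003]
contact_force: [-0.4, -0.6, 8.3]
width: 0.0357
finger_force: 12.0
```

```bash
python3 -c "
from h import *
q=f2w(-.022-.06,-.172);plan(*q,.003,-.1034)"
```

```text
fix [-0.2526 -0.0448] z 0.0077 yaw 0.0247 tilt [ 0.0021 -0.0004]
first rz 0.1281 then tool shift [0.1706 0.1272 0.0047] norm 0.213
```

Converted, 0.0207 m is 0.414, 0.0184 m is 0.368, 0.0427 rad / 3.1416 = 0.0136.

Call:
steer_hand([
  [[0.2,0,0,0,0,0.0136,0.03],[0.2,0,0,0,0,0.0136,0.03],[0.4,0,0,0,0,0.0136,0.03],[0.4,0.06,0,0,0,0,0.03],[0.368,0.414,0,0,0,0,0.03],[0.368,0.414,0,0,0,0,0.03],[0.368,0.414,0,0,0,0,0.03],[0.368,0.414,0,0,0,0,0.03],[0.368,0.414,0,0,0,0,0.03],[0.368,0.414,0,0,0,0,0.03]],
])

```text
time_s: 17.3
position: [0.582, -0.0953, 0.0075]
tcp_rot: [-3.137, 0.162, -0.0]
contact_force: [-1.4, 0.7, 1.9]
width: 0.0362
finger_force: 12.0
```

Call:
steer_hand([
  [[0,0,0,0,0,0,0.03],[0,0,0,0,0,0,0.03]],
])

```text
time_s: 17.5
position: [0.5818, -0.0948, 0.0074]
tcp_rot: [3.137, -0.163, 0.003]
contact_force: [1.3, -1.7, 5.0]
width: 0.0358
finger_force: 12.0
```

```bash
python3 -c "
from h import *
q=f2w(-.022,-.172);plan(*q,.003,-.1034)"
```

```text
fix [-0.0826 -0.1693] z 0.0074 yaw -0.1039 tilt [ 0.0017 -0.0008]
first rz -0.0005 then tool shift [0.0606 0.0027 0.0044] norm 0.061
```

Converted, 0.02 m is 0.4, 0.01 m is 0.2.

Call:
steer_hand([
  [[0.4,0.02,0,0,0,0,0.03],[0.4,0.02,0,0,0,0,0.03],[0.2,0,0,0,0,0,0.03],[0.1,0,0,0,0,0,0.03],[0.06,0,0,0,0,0,0.03],[0,0,0,0,0,0,0.03]],
])

```text
time_s: 18.1
position: [0.6387, -0.1012, 0.0072]
tcp_rot: [-3.137, 0.161, 0.0]
contact_force: [-0.1, 0.3, 5.0]
width: 0.0357
finger_force: 12.0
```

Call:
steer_hand([
  [[0.03,0,0,0,0,0,0.03],[0.03,0,0,0,0,0,0.03],[0.02,0,0,0,0,0,0.03],[0,0,0,0,0,0,0.03]],
])

```text
time_s: 18.5
position: [0.6423, -0.1021, 0.0072]
tcp_rot: [-3.137, 0.161, 0.001]
contact_force: [-2.3, 1.0, 5.9]
width: 0.0356
finger_force: 12.0
```

```bash
python3 -c "
from h import *
q=f2w(-.022,-.172);plan(*q,.003,-.1034)"
```

```text
fix [-0.0218 -0.1702] z 0.0072 yaw -0.1028 tilt [-0.0009  0.0004]
first rz 0.0006 then tool shift [-0.0002  0.0018  0.0042] norm 0.005
```

Converted, 0.0015 m is 0.03, 0.001 m is 0.02.

Call:
steer_hand([
  [[0.03,0,0,0,0,0,0.03],[0.03,0,0,0,0,0,0.03],[0.02,0,0,0,0,0,0.03],[0,0,0,0,0,0,0.03]],
])

```text
time_s: 18.9
position: [0.6446, -0.1023, 0.0068]
tcp_rot: [-3.137, 0.161, 0.009]
contact_force: [-10.6, 0.3, 10.3]
width: 0.0354
finger_force: 12.0
```

```bash
python3 -c "
from h import *
q=f2w(-.022,-.172);plan(*q,.003,-.1034)"
```

```text
fix [-0.0194 -0.1702] z 0.0068 yaw -0.1026 tilt [-0.0057  0.0011]
first rz 0.0008 then tool shift [-0.0026  0.0018  0.0038] norm 0.005
```

Converted, -0.045 m is -0.9, -0.03 m is -0.6.

Call:
steer_hand([
  [[0,0,0,0,0,0,0.048],[0,0,0,0,0,0,0.048],[0,0,0,0,0,0,0.048],[0,0,0,0,0,0,0.048],[0,0,-0.6,0,0,0,0.05],[-0.1,0,-0.9,0,0,0,0.05],[-0.1,0,-0.9,0,0,0,0.05],[-0.1,0,-0.9,0,0,0,0.05],[-0.1,0,-0.9,0,0,0,0.05],[-0.1,0,-0.9,0,0,0,0.05]],
])

```text
time_s: 19.9
position: [0.6215, -0.1005, 0.2636]
tcp_rot: [-3.137, 0.162, -0.0]
contact_force: [0.9, 0.1, 0.2]
width: 0.0501
finger_force: 0.0
```

Call:
steer_hand([
  [[0,0,0,0,0,0,0.05],[0,0,0,0,0,0,0.05],[0,0,0,0,0,0,0.05]],
])

```text
time_s: 20.2
position: [0.6216, -0.1005, 0.26]
tcp_rot: [-3.137, 0.162, 0.004]
contact_force: [0.3, 0.5, -0.6]
width: 0.0502
finger_force: 0.0
```

Run:
```python
from fit import *
w=optics.get_image("wrist"); np.save("w3.npy",w,allow_pickle=True); print(tool()[0]); mk=mask(w)
v=cv2.resize(w["color"][:,:,::-1],None,fx=S,fy=S)
F=FIX+[b+[0,0,0] for b in JAW(.01)]
for n,L,y in(("long",.08,-.019),("mid",.062,-.0968),("short",.044,-.170)):
    q=f2w(-L/2,y)
    h=hulls(w,sink(L),[*q,P[2]])[0]; print(n,(h[:,0]/S).mean(0).round())
    cv2.polylines(v,[h.astype(np.int32)],True,(0,0,255),1)
cv2.polylines(v,[h.astype(np.int32) for h in hulls(w,F,P)],True,(0,255,0),1)
pts=np.vstack([h[:,0] for h in hulls(w,F,P)]);a=np.maximum(pts.min(0)-60,0).astype(int);b=pts.max(0).astype(int)+[60,160]
c=v[a[1]:b[1],a[0]:b[0]];k=800/c.shape[1];print(a/S,k*S)
cv2.imwrite("pics/w3.png",cv2.resize(c,None,fx=k,fy=k,interpolation=cv2.INTER_AREA)[:600])
```

```text
[ 0.62162985 -0.10053747  0.25982645]
long [190. 158.]
mid [257. 151.]
short [321. 137.]
[125.75  87.75] 2.293906810035842
```

View pics/w3.png

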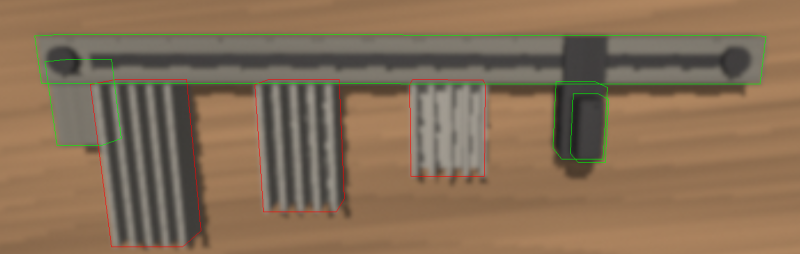

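All three sinks line up with the predicted outlines, square to the fence, with the long one at the stop. The jaw is at v≈0.010. Next I'll pinch the tab.

```bash
python3 -c "
from h import *
q=f2w(-.018,-.235);plan(*q,.038,-.1034)"
```

```text
fix [-0.0425 -0.1708] z 0.2598 yaw -0.1034 tilt [-0.003   0.0011]
first rz -0.0 then tool shift [0.0245 0.0642 0.2218] norm 0.232
```

Converted, 0.045 m is 0.9, 0.0321 m is 0.642.

Call:
steer_hand([
  [[0.24,0.642,0,0,0,0,0.05],[0.25,0.642,0.6,0,0,0,0.05],[0,0,0.9,0,0,0,0.05],[0,0,0.9,0,0,0,0.05],[0,0,0.9,0,0,0,0.05],[0,0,0.4,0,0,0,0.05],[0,0,0,0,0,0,0.05],[0,0,0,0,0,0,0.05]],
])

```text
time_s: 21.05
position: [0.6399, -0.1671, 0.0769]
tcp_rot: [-3.137, 0.162, 0.0]
contact_force: [0.7, 0.1, -0.1]
width: 0.05
finger_force: 0.0
```

```bash
python3 -c "
from h import *
q=f2w(-.018,-.235);plan(*q,.038,-.1034)"
```

```text
fix [-0.0174 -0.2352] z 0.0769 yaw -0.1034 tilt [-0.0002  0.0001]
first rz -0.0 then tool shift [-0.0006 -0.0002  0.0389] norm 0.039
```

Converted, 0.02 m is 0.4, 0.0175 m is 0.35.

Call:
steer_hand([
  [[0,0,0.4,0,0,0,0.05],[0,0,0.35,0,0,0,0.05],[0,0,0,0,0,0,0.005],[0,0,0,0,0,0,0.005],[0,0,0,0,0,0,0.005],[0,0,0,0,0,0,0.005],[0,0,0,0,0,0,0.005],[0,0,0,0,0,0,0.005]],
], grip_force=15)

```text
time_s: 21.85
position: [0.6401, -0.1671, 0.04]
tcp_rot: [3.137, -0.162, 0.002]
contact_force: [-1.3, 0.9, 4.7]
width: 0.012
finger_force: 15.0
```

```bash
python3 -c "
from h import *
q=f2w(-.018,-.108-.01);plan(*q,.04,-.1034)"
```

```text
fix [-0.0172 -0.2352] z 0.04 yaw -0.1034 tilt [ 0.001  -0.0003]
first rz -0.0 then tool shift [-0.0008 -0.1172 -0.    ] norm 0.117
```

Converted, -0.006 m is -0.12, -0.005 m is -0.1.

Call:
steer_hand([
  [[0,-0.12,0,0,0,0,0.005],[0,-0.12,0,0,0,0,0.005],[0,-0.12,0,0,0,0,0.005],[0,-0.12,0,0,0,0,0.005],[0,-0.12,0,0,0,0,0.005],[0,-0.1,0,0,0,0,0.005],[0,-0.08,0,0,0,0,0.005],[0,-0.08,0,0,0,0,0.005],[0,-0.08,0,0,0,0,0.005],[0,-0.08,0,0,0,0,0.005]],
])

```text
time_s: 22.85
position: [0.6454, -0.1164, 0.04]
tcp_rot: [3.136, -0.162, 0.002]
contact_force: [-0.8, -1.2, 5.3]
width: 0.0117
finger_force: 15.0
```

Call:
steer_hand([
  [[0,-0.08,0,0,0,0,0.005],[0,-0.08,0,0,0,0,0.005],[0,-0.08,0,0,0,0,0.005],[0,-0.08,0,0,0,0,0.005],[0,-0.08,0,0,0,0,0.005],[0,-0.08,0,0,0,0,0.005],[0,-0.08,0,0,0,0,0.005],[0,-0.08,0,0,0,0,0.005],[0,-0.08,0,0,0,0,0.005],[0,-0.08,0,0,0,0,0.005]],
])

```text
time_s: 23.85
position: [0.6495, -0.0767, 0.04]
tcp_rot: [3.136, -0.162, 0.002]
contact_force: [-0.8, -2.1, 4.7]
width: 0.0117
finger_force: 15.0
```

```bash
python3 -c "
from h import *
q=f2w(-.018,-.108-.01);plan(*q,.04,-.1034)"
```

```text
fix [-0.0172 -0.1442] z 0.04 yaw -0.1034 tilt [ 0.0013 -0.0012]
first rz 0.0 then tool shift [-0.0008 -0.0262  0.    ] norm 0.026
```

Before the last 26 mm, I'll go on to about 4 mm short and then check numerically that the sink ends are still flush.

Call:
steer_hand([
  [[0,-0.08,0,0,0,0,0.005],[0,-0.08,0,0,0,0,0.005],[0,-0.08,0,0,0,0,0.005],[0,-0.08,0,0,0,0,0.005],[0,-0.06,0,0,0,0,0.005],[0,-0.04,0,0,0,0,0.005],[0,0,0,0,0,0,0.005]],
])

```text
time_s: 24.55
position: [0.6518, -0.0554, 0.04]
tcp_rot: [3.137, -0.162, 0.002]
contact_force: [-0.4, -0.6, 6.1]
width: 0.0119
finger_force: 15.0
```

Call:
steer_hand([
  [[0,-0.03,0,0,0,0,0.005],[0,-0.03,0,0,0,0,0.005],[0,-0.02,0,0,0,0,0.005],[0,0,0,0,0,0,0.005]],
])

```text
time_s: 24.95
position: [0.6521, -0.0518, 0.04]
tcp_rot: [3.136, -0.162, 0.002]
contact_force: [-1.3, -2.5, 5.2]
width: 0.0118
finger_force: 15.0
```

```bash
python3 -c "
from h import *
q=f2w(-.018,-.108-.01);plan(*q,.04,-.1034)"
```

```text
fix [-0.0172 -0.1193] z 0.04 yaw -0.1033 tilt [ 0.0013 -0.0011]
first rz 0.0001 then tool shift [-0.0008 -0.0013  0.    ] norm 0.002
```

Converted, -0.001 m is -0.02.

Call:
steer_hand([
  [[0,-0.02,0,0,0,0,0.005],[0,-0.02,0,0,0,0,0.005],[0,0,0,0,0,0,0.005]],
])

```text
time_s: 25.25
position: [0.6522, -0.0509, 0.04]
tcp_rot: [3.135, -0.162, 0.002]
contact_force: [-2.2, -7.2, 5.5]
width: 0.012
finger_force: 15.0
```

Call:
steer_hand([
  [[0,-0.02,0,0,0,0,0.005],[0,-0.02,0,0,0,0,0.005],[0,0,0,0,0,0,0.005]],
])

```text
time_s: 25.55
position: [0.6522, -0.0509, 0.04]
tcp_rot: [3.132, -0.163, 0.001]
contact_force: [-3.1, -16.1, 4.9]
width: 0.0124
finger_force: 15.0
```

```bash
python3 -c "
from h import *
q=f2w(-.018,-.108-.01);plan(*q,.04,-.1034)"
```

```text
fix [-0.0172 -0.1183] z 0.04 yaw -0.1039 tilt [ 0.0005 -0.0053]
first rz -0.0005 then tool shift [-0.0008 -0.0003 -0.    ] norm 0.001
```

The row closed up: force rose to 16 N with the jaw within 0.3 mm of the expected position. Release, lift and look.

Converted, -0.04 m is -0.8, -0.03 m is -0.6.

Call:
steer_hand([
  [[0,0,0,0,0,0,0.04],[0,0,0,0,0,0,0.04],[0,0,0,0,0,0,0.04],[0,0,0,0,0,0,0.04],[0,0,-0.6,0,0,0,0.04],[-0.1,0,-0.8,0,0,0,0.04],[-0.16,0,-0.8,0,0,0,0.04],[-0.16,0,-0.8,0,0,0,0.04],[0,0,0,0,0,0,0.04],[0,0,0,0,0,0,0.04]],
])

```text
time_s: 26.55
position: [0.6313, -0.0453, 0.1895]
tcp_rot: [3.137, -0.162, 0.002]
contact_force: [0.1, 0.5, -0.5]
width: 0.04
finger_force: 0.0
```

Run:
```python
from fit import *
w=optics.get_image("wrist"); np.save("w4.npy",w,allow_pickle=True); print(tool()[0])
v=cv2.resize(w["color"][:,:,::-1],None,fx=6,fy=6,interpolation=cv2.INTER_CUBIC)
uv=proj(w,np.array([[*f2w(.02,.03),0],[*f2w(-.09,.03),0],[*f2w(.02,-.15),.03],[*f2w(-.09,-.15),0]]))
a=(uv.min(0)*6-60).astype(int);b=(uv.max(0)*6+60).astype(int);a=np.maximum(a,0)
c=v[a[1]:b[1],a[0]:b[0]];k=min(800/c.shape[1],600/c.shape[0]);print(a/6,k*6)
cv2.imwrite("pics/w4.png",cv2.resize(c,None,fx=k,fy=k,interpolation=cv2.INTER_AREA))
```

```text
[ 0.63091955 -0.04526848  0.1881605 ]
[159.83333333 101.16666667] 3.785488958990536
```

View pics/w4.png

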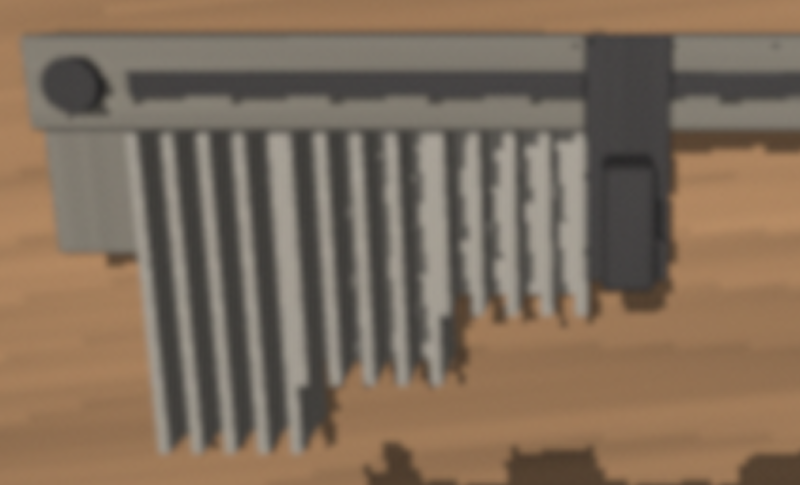

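The row is closed: stop, long (ends at 452), mid (386), short (317), jaw, with no visible gaps. I'll check flushness by comparing the robot-side top edges with their predicted pixels.

Run:
```python
from fit import *
w=np.load("w4.npy",allow_pickle=True).item(); k=3.7855; a=np.array([159.833,101.167])
for n,L,y in(("long",.08,0),("mid",.062,-.036),("short",.044,-.072)):
    for e in(-.001,-.035):
        print(n,e,((proj(w,[[*f2w(-L,y+e),.03],[*f2w(-L-.001,y+e),.03],[*f2w(0,y+e),.03]])-a)*k).round(1).tolist())
g=cv2.cvtColor(w["color"],cv2.COLOR_RGB2HSV)[:,:,1]
# topside ends: per sink, profile along its length at several widths
for n,L,y in(("long",.08,0),("mid",.062,-.036),("short",.044,-.072)):
    out=[]
    for e in np.linspace(-.002,-.034,33):
        xs=np.linspace(-L-.008,-L+.008,161)
        uv=proj(w,np.array([[*f2w(x,y+e),.03] for x in xs])).astype(np.float32)
        s=cv2.remap(w["color"].astype(np.float32).mean(2),uv[:,:1],uv[:,1:],cv2.INTER_LINEAR)[:,0]
        if s[-40:].mean()>110: # bright fin
            j=np.argmax(np.gradient(cv2.GaussianBlur(s[None],(21,1),5)[0])) ; out.append((round(e*1e3),round((xs[j]+L)*1e3,1)))
    print(n,out)
```

```text
long -0.001 [[159.7, 451.0], [160.1, 454.7], [126.0, 131.7]]
long -0.035 [[294.1, 451.2], [294.4, 454.9], [270.5, 131.9]]
mid -0.001 [[297.1, 383.3], [297.4, 387.2], [279.0, 131.9]]
mid -0.035 [[433.7, 383.5], [433.8, 387.3], [423.6, 132.1]]
short -0.001 [[439.0, 313.4], [439.2, 317.4], [432.1, 132.1]]
short -0.035 [[577.8, 313.6], [577.8, 317.6], [576.6, 132.3]]
long [(-2, np.float64(-0.3)), (-3, np.float64(6.4)), (-9, np.float64(-0.3)), (-10, np.float64(-0.1)), (-11, np.float64(-0.3)), (-17, np.float64(-0.9)), (-18, np.float64(-0.4)), (-19, np.float64(-0.6)), (-25, np.float64(-1.0)), (-26, np.float64(-0.4)), (-27, np.float64(-0.4)), (-28, np.float64(-7.2)), (-34, np.float64(-0.3))]
mid [(-2, np.float64(-0.3)), (-3, np.float64(-0.2)), (-9, np.float64(-0.3)), (-10, np.float64(0.0)), (-11, np.float64(0.3)), (-17, np.float64(0.4)), (-18, np.float64(0.3)), (-19, np.float64(0.1)), (-20, np.float64(-0.4)), (-26, np.float64(-0.5)), (-27, np.float64(-0.4)), (-28, np.float64(-1.0)), (-34, np.float64(6.9))]
short [(-2, np.float64(-0.3)), (-3, np.float64(-0.3)), (-9, np.float64(5.4)), (-10, np.float64(0.2)), (-11, np.float64(-0.2)), (-16, np.float64(5.2)), (-17, np.float64(5.3)), (-18, np.float64(-0.1)), (-19, np.float64(-0.6)), (-20, np.float64(-0.5)), (-23, np.float64(5.3)), (-24, np.float64(5.5)), (-25, np.float64(5.7)), (-26, np.float64(-0.1)), (-27, np.float64(-0.3)), (-28, np.float64(-0.5)), (-32, np.float64(6.2)), (-33, np.float64(5.7)), (-34, np.float64(-0.3))]
```

All three ends agree to within about 0.3 mm and are square, so I'm handing in.

```bash
python3 -c "
from bench import manip, optics, workorder, get_obs
print(workorder.hand_in())"
```

```text
the job is handed in; nothing more can be done
None
```

The three heat sinks lie flush and square against the fence in order (long at the stop, then mid, then short), the jaw is closed up with no visible gaps, and the job was handed in at about 27 s; I kept clear of the other items but took no final picture of them.

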